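Refit the rotor of the mini centrifuge and shut its cover

TASK

Put the mini centrifuge back in service: slide the loose rotor, right way up, over the top of the centrifuge's upright spindle and lower it (do not drop it) until it sits fully home on the drive plate. Then swing the hinged clear cover down until it is fully shut, and leave the dish, the tube rack and the bottle where they are.

Things in the scene. Friction and masses are not known exactly. Their poses are not given: they have to be found in the camera images.
- rotor: loose grey plastic rotor, hub up, 0.14 to 0.28 kg: slightly conical disc (72 mm diameter below, 84 mm above, 20 mm thick, six small dark pockets in its top) with a round hub to grip (34 mm diameter, from 20 to 40 mm above the underside); a 20 mm bore runs right through. Origin: on the bore axis at the underside; z up out of the hub
- spindle_seat (a point): on the spindle axis at the top of the drive plate (44 mm diameter), where the rotor's underside rests; 66 mm above the bench. The steel spindle rises 46 mm above this point: 16 mm diameter for 38 mm, then tapering to 6 mm. The centrifuge is a fixed white box 170 x 170 x 60 mm high centred on the spindle; z up, +x towards the cover's hinge
- lid_hinge (a point): middle of the cover's hinge line, at the edge of the centrifuge away from the robot: 78 mm from the spindle axis along the centrifuge's x, 62 mm above the bench; the line runs along this frame's y; fixed to the centrifuge
- lid_front (a point): middle of the front upper edge of the cover, moves with it; in the cover's own frame (origin on the hinge line, axes those of the centrifuge when shut) it lies at x = -156 mm, z = 64 mm
- lid (a joint): cover angle, rad: 0 shut, at most 1.9; starts open at 1.6 to 1.8; a stiff hinge holds it wherever left (2 N at its front edge moves it). The cover is a smoke-tinted clear box, open underneath, 156 mm (x) by 150 mm (y) by 64 mm high, walls 4 mm, flat black-edged top; shut, its top is 126 mm above the bench
- dish: bystander: closed petri dish, 94 mm diameter, 16 mm high, loose; origin at the centre of the underside
- rack: bystander: blue tube rack 60 x 100 x 45 mm with white capped tubes up to 67 mm high, loose; origin at the centre of the underside
- flask: bystander: amber bottle, 64 mm diameter, 130 mm high, loose; origin at the centre of the underside

How it is judged (in metres and radians):
On the way:
1. the rotor is fully home on the spindle while the cover is still open (horizontal distance between rotor and spindle_seat below 0.005 m and z of rotor in the frame of spindle_seat between -0.003 and 0.003 m and angle between rotor's own z axis and vertical below 0.06 rad and value of joint lid above 0.8 rad), for 0.2 s.
At the end, for the whole second after the job is handed in: The rotor is at rest on the spindle, hub up: its axis within 5 mm of the spindle's, its underside within 3 mm of the drive plate, upright within 0.06 rad; the cover is shut to within 0.06 rad; dish, rack and bottle are within 30 mm of where they stood (horizontal distance between rotor and spindle_seat below 0.005 m and z of rotor in the frame of spindle_seat between -0.003 and 0.003 m and angle between rotor's own z axis and vertical below 0.06 rad and linear speed of rotor below 0.02 m/s and value of joint lid below 0.06 rad and distance of each of dish, rack, flask from where it was at the start of the episode below 0.03 m); the robot touches nothing.
It fails at once if the rotor is dropped down the spindle (falls faster than 0.6 m/s on it) (linear speed of rotor above 0.6 m/s and horizontal distance between rotor and spindle_seat below 0.015 m and z of rotor in the frame of spindle_seat below 0.045 m).
It fails at once if the dish, the rack or the bottle is moved more than 30 mm (distance of any of dish, rack, flask from where it was at the start of the episode above 0.03 m).
It also fails if it takes over 58 s, if anything falls off the work surface, if the arm or the gripper's body presses on something with over 40 N, if the wrist force passes 120 N, or if a joint passes its speed limit or range.

ROBOT

A 7-joint arm with a two-finger parallel gripper is mounted at the origin on the work surface. World frame = base frame: x ahead of the robot, y to its left, z up, the work surface at z = 0. Lengths are in mm, angles in rad, forces in N, time in s.
With the tool pointing down it reaches from about 400 to 875 mm from the base axis. Payload 4.4 kg.
Tool frame: the origin (TCP) lies between the finger pads; the fingertips stand 22 mm ahead of it and the grasp point (between the pads) lies 3 mm ahead of it; z points along the fingers, y is the line along which they close (so a half turn about z gives the same grasp; the last joint's range is limited). The gripper opens to 85 mm and grips with 20 to 120 N. Pads are 22 mm wide; open, the fingers measure 114 mm over their backs; the gripper's body (76 mm by 85 mm) begins 54 mm behind the grasp point. The pads swing forward as they close: fully open they stand 13 mm farther back than shut.
Start: joints at [-1.39, 0.628, 0.038, 1.517, -0.027, 0.996, -0.02], TCP at [158.772, 630.325, 253.313] pointing down, gripper open.
Joint ranges: [-3.06, 3.06], [-0.37, 2.12], [-1.25, 1.32], [0.18, 2.47], [-1.1, 4.24], [0.23, 1.98], [-2.94, 2.94]. Speed limits (rad/s): [2.57, 2.57, 3.14, 3.14, 3.14, 3.14, 3.14].

INTERFACE

Orientations are given as [roll, pitch, yaw] about the fixed x, y, z axes, in that order (R = Rz(yaw) Ry(pitch) Rx(roll)).
In Python, from cell import ctrl gives the robot as it stands.
- The arm moves only by the tool step_arm, never from a script. Its argument "plan" is a list of rows, each an object of numbers: "dx", "dy", "dz": the shift along the tool's x, y, z scaled (see below); "ax", "ay", "az": the turn, a rotation vector about the tool's x, y, z scaled (see below); "gripper": the opening, from 0 (shut) to 1 (fully open). A call has 1 to 20 rows; each row shifts and turns the commanded pose from where the row before left it, along the tool's axes as they then stand; what a row does not reach is not made up. The controller multiplies each number of a shift by 0.3 m and each number of a turn by 90 degrees. A row lasts 1/8 s, in which the tool goes at most 62.5 mm and 10.7 degrees, less where a joint would pass 70% of its speed; a pose out of reach is approached as far as the arm can. A call with a number of a shift or a turn outside -1 to 1 is refused whole. A call with a gripper value outside its range is refused whole. The fingers move at their own pace and stop on an object; the grip force is fixed at half the most. Time passes only in rows, so rows that do not move let the fingers close. It gives the time, the measured TCP pose, the force, the opening and the grip force at its end, in the units of the state.
- ctrl.read_state(): the state, without advancing time (a new reading comes with each control period).
- ctrl.get_image(name): name is "side" or "top"; returns a dict with "color" (480x640x3 uint8, red, green, blue), "range_z" (480x640 float32, mm along the optical axis (not along the pixel's ray), 0 where there is no reading), "fx", "fy", "cx", "cy" (pixels), "T" (4x4, takes a point from camera to world coordinates). Camera axes: x right, y down, z forward; pixel columns grow to the right and rows downward; lengths in mm; the calibration is good to about 2 mm. A picture is of the moment at which its call begins.
- ctrl.finish_job(): hands the job in; it is judged then, once.
The state is a dict: "clock": time; "qpos": joint angles; "qd": joint speeds; "tau": joint torques, N m; "eef_pos": TCP position; "tool_rot": TCP orientation; "force": force on the tool from outside, world axes, zero at the start; "torque": the same for the moment, N m; "width": finger opening in mm; "gripper_force": force on a finger pad.
Only numpy, scipy, OpenCV 4.12 (cv2) and the standard library are available. Lean on these libraries where they do the work, as an engineer would, in place of code of your own. Each camera call takes 0.05 s, during which the arm holds its last target. There are 200 camera calls.

## Working session

There is one attempt and no reset: what is moved stays moved. The work goes in short steps, Python scripts to look and compute and a tool call to move; the robot and the scene stay as the last step left them, time stands still between calls to the robot, and variables do not carry over. Pictures are saved under pics/ and viewed, at most 10 in all, crops included, and the job is handed in when it is done.

Besides the shell and the picture viewer there is one more tool, called after "Request:" as name([rows], argument=value, ...), one row to a line, values as JSON. step_arm: Moves the arm, as the interface text tells. Shifts and turns lie within -1 to 1; 1 stands for 0.3 m of shift or 90 degrees of turn. Its arguments: {"type":"object","properties":{"plan":{"type":"array"}},"required":["plan"]}

```bash
mkdir -p pics; cat > h.py <<'E'
import numpy as np, cv2
from cell import ctrl
def snap(n,tag):
    d=ctrl.get_image(n); cv2.imwrite(f'pics/{tag}.png',d['color'][:,:,::-1]); np.savez(f'pics/{tag}.npz',**d); return d
def cloud(d):
    v,u=np.mgrid[:480,:640]; z=d['range_z']
    p=np.stack([(u-d['cx'])/d['fx']*z,(v-d['cy'])/d['fy']*z,z],-1)
    return p@d['T'][:3,:3].T+d['T'][:3,3]
def ray(d,u,v,h):
    r=d['T'][:3,:3]@np.array([(u-d['cx'])/d['fx'],(v-d['cy'])/d['fy'],1]); o=d['T'][:3,3]
    return o+r*(h-o[2])/r[2]
E
python3 - <<'E'
from h import *
for n in('side','top'):
    d=snap(n,n+'0'); print(n,d['fx'],d['T'].round(3).tolist())
s=ctrl.read_state(); print(s)
E
```

```text
side 438.1038605593111 [[0.938, -0.163, 0.304, 286.257], [-0.345, -0.433, 0.833, -738.063], [-0.004, -0.887, -0.462, 559.378], [0.0, 0.0, 0.0, 1.0]]
top 556.9920086800265 [[-0.042, -0.979, 0.202, 332.82], [-0.999, 0.041, -0.009, 81.575], [0.0, -0.202, -0.979, 1227.946], [0.0, 0.0, 0.0, 1.0]]
{'clock': 0.1, 'qpos': array([-1.38980862,  0.62921427,  0.03842277,  1.51826283, -0.02698731,
        0.99629856, -0.02002087]), 'qd': array([ 6.03517479e-05, -3.24670511e-03,  8.44679493e-04, -3.71436079e-03,
        1.38281247e-03, -4.15371355e-04,  1.85234815e-03]), 'tau': array([ 3.07033588e-03, -5.64539516e+01,  1.23039655e+00, -1.93976694e+01,
        1.12679190e-02,  5.35593135e-03, -8.91516578e-06]), 'eef_pos': array([158.62330765, 629.81547909, 252.50777758]), 'tool_rot': array([-3.13992691e+00,  1.22451095e-05,  2.89480890e+00]), 'force': array([-0.02827013,  0.02492359,  0.2914374 ]), 'torque': array([-0.03664893, -0.01021731, -0.01969965]), 'gripper_force': 0.0, 'width': 85.37040672822329}
```

View pics/top0.png

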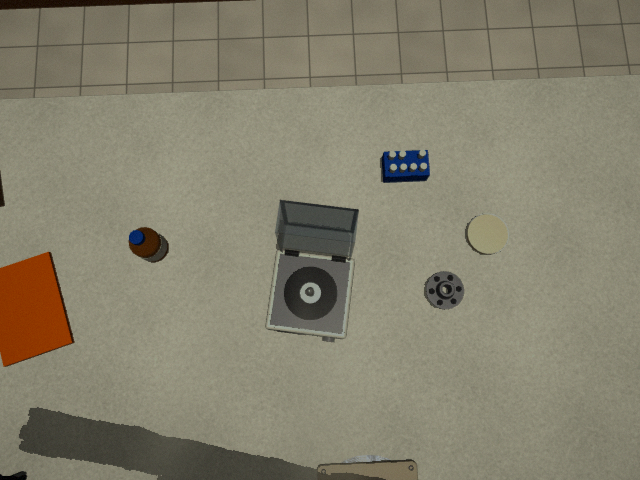

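View pics/side0.png

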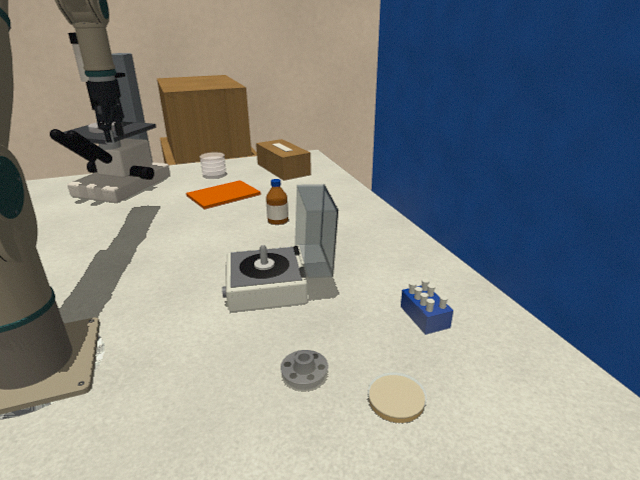

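The top view shows the rotor at (444,290), spindle at (310,293), the open cover above it, and the bystanders well apart from both. The side view shows the rotor at (304,368) and the spindle tip at (263,249).

```bash
cat > m.py <<'E'
from h import *
t=dict(np.load('pics/top0.npz')); s=dict(np.load('pics/side0.npz'))
def tri(a,b):
    A=[];B=[]
    for d,(u,v) in((t,a),(s,b)):
        r=d['T'][:3,:3]@np.array([(u-d['cx'])/d['fx'],(v-d['cy'])/d['fy'],1]); r/=np.linalg.norm(r)
        P=np.eye(3)-np.outer(r,r); A.append(P);B.append(P@d['T'][:3,3])
    x=np.linalg.lstsq(np.vstack(A),np.hstack(B),rcond=None)[0]
    return x.round(1), np.abs(np.vstack(A)@x-np.hstack(B)).max().round(1)
for n,d in(('top',t),('side',s)):
    c=cloud(d); x,y,z=c[...,0],c[...,1],c[...,2]; ok=d['range_z']>0
    for nm,(cx,cy) in dict(rotor=ray(t,444,290,35)[:2],spin=ray(t,310,293,105)[:2]).items():
        r=np.hypot(x-cx,y-cy)
        for lo,hi in((5,15),(15,25),(25,36),(36,45),(80,120)):
            m=ok&(r<70)&(z>lo)&(z<hi)
            if m.sum()>5:
                p=c[m]; (ex,ey),er=cv2.minEnclosingCircle(p[:,:2].astype(np.float32))
                print(n,nm,lo,hi,m.sum(),p.mean(0).round(1),'circ',round(ex,1),round(ey,1),round(er,1))
g=t['color'].astype(int).sum(-1)
print(ray(t,444,290,40),ray(t,310,293,112))
v=[cv2.resize(i,None,fx=5,fy=5,interpolation=cv2.INTER_CUBIC) for i in (t['color'][255:325,410:480],t['color'][260:330,275:345],s['color'][335:405,270:340],s['color'][235:305,230:300])]
cv2.imwrite('pics/c.png',cv2.resize(np.vstack([np.hstack(v[:2]),np.hstack(v[2:])])[:,:,::-1],(600,600)))
E
python3 m.py
```

```text
top rotor 5 15 131 [ 450.5 -189.8    7.6] circ 448.4 -184.9 69.6
top rotor 15 25 863 [ 449.7 -189.1   20.7] circ 450.7 -189.6 41.5
top rotor 25 36 69 [ 449.6 -186.8   28.5] circ 449.9 -188.6 39.8
top rotor 36 45 125 [ 449.7 -189.3   40.6] circ 450.5 -188.6 16.8
top spin 80 120 52 [450.1 101.5 104.9] circ 451.6 101.7 8.0
side rotor 5 15 127 [ 441.6 -218.3   10.4] circ 445.1 -206.5 35.7
side rotor 15 25 1001 [ 447.1 -197.1   19.3] circ 449.1 -188.8 42.4
side rotor 25 36 151 [ 448.5 -194.3   30.8] circ 449.7 -191.4 16.8
side rotor 36 45 164 [ 449.  -190.5   38.8] circ 448.2 -190.2 18.1
side spin 80 120 93 [450.   97.2  95.5] circ 450.9 100.0 8.1
[ 447.59314736 -183.70281478   40.        ] [445.89984927 101.07500782 112.        ]
```

View pics/c.png

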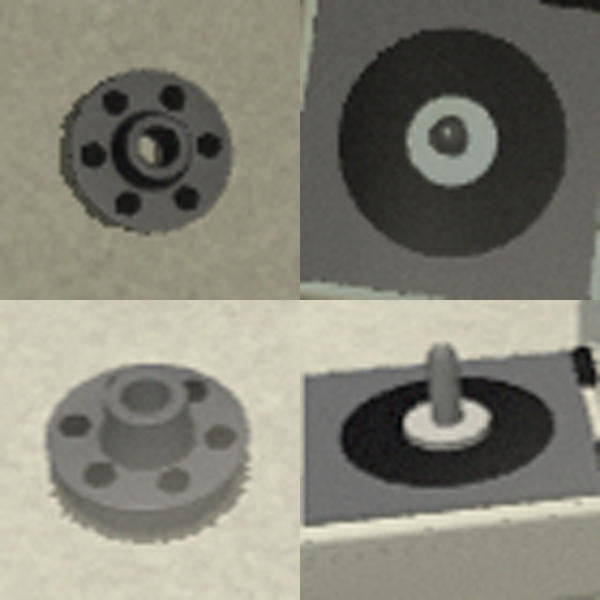

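The crops show the hub top at about top px (447,289), with the bore visible, and the spindle tip near top px (310,292). Rotor is at about (450,-189) with its hub at 40 mm. The spindle is at about (451,101), and the two views agree within 2 mm. Setting out.

Request:
step_arm([
  {"az":0.1054},
  {"az":0.1054},
  {"az":0.1054},
  {"az":0.1054},
  {"az":0.1054},
  {"az":0.1054},
  {"az":0.1054},
  {"az":0.1054},
  {"dx":-0.143,"dy":0.097},
  {"dx":-0.143,"dy":0.097},
  {"dx":-0.143,"dy":0.097},
  {"dx":-0.143,"dy":0.097},
  {"dx":-0.143,"dy":0.097},
  {"dx":-0.143,"dy":0.097},
  {"dx":-0.143,"dy":0.097},
  {"dx":-0.143,"dy":0.097},
  {"dx":-0.143,"dy":0.097},
  {"dx":-0.143,"dy":0.097},
])

```text
invalid input
```

```bash
python3 - <<'E'
from h import *
t=dict(np.load('pics/top0.npz'));s=dict(np.load('pics/side0.npz'))
c=cloud(t)
m=(t['range_z']>0)&(np.hypot(c[...,0]-450,c[...,1]-101)<130)&(abs(c[...,2]-60)<5)&(c[...,0]<515)
print(cv2.minAreaRect(c[m][:,:2].astype(np.float32)))
for n,d in(('t',t),('s',s)):
    c=cloud(d);m=(d['range_z']>0)&(abs(c[...,0]-560)<120)&(abs(c[...,1]-90)<100)&(c[...,2]>130)
    p=c[m];print(n,m.sum(),p.min(0),p.max(0)); q=p[p[:,2]>p[:,2].max()-15]; print(q.mean(0),q.min(0),q.max(0))
E
```

```text
((447.44061279296875, 102.337890625), (169.01426696777344, 161.6038360595703), 80.470458984375)
t 2765 [520.29564373   3.19970025 131.39732783] [613.06529622 161.43105747 223.15699681]
[569.26787255  81.54173373 216.45164873] [525.84029977   3.19970025 208.52266418] [613.06529622 160.41910289 223.15699681]
s 2210 [5.20192781e+02 1.80048435e-01 1.30035662e+02] [611.60577345 162.52877074 218.32731096]
[565.06778832  65.22009911 213.91811193] [525.12812304   0.59744244 203.46763501] [611.60577345 161.05980934 218.32731096]
```

The rows probably need every key, so I'll send a short call to check.

Request:
step_arm([
  {"dx":0,"dy":0,"dz":0,"ax":0,"ay":0,"az":0.1054,"gripper":1},
  {"dx":0,"dy":0,"dz":0,"ax":0,"ay":0,"az":0.1054,"gripper":1},
  {"dx":0,"dy":0,"dz":0,"ax":0,"ay":0,"az":0.1054,"gripper":1},
  {"dx":0,"dy":0,"dz":0,"ax":0,"ay":0,"az":0.1054,"gripper":1},
  {"dx":0,"dy":0,"dz":0,"ax":0,"ay":0,"az":0.1054,"gripper":1},
  {"dx":0,"dy":0,"dz":0,"ax":0,"ay":0,"az":0.1054,"gripper":1},
  {"dx":0,"dy":0,"dz":0,"ax":0,"ay":0,"az":0.1054,"gripper":1},
  {"dx":0,"dy":0,"dz":0,"ax":0,"ay":0,"az":0.1054,"gripper":1},
])

```text
clock: 1.1
eef_pos: [158.6, 630.0, 252.8]
tool_rot: [-3.141, 0.001, 1.565]
force: [-0.4, -0.3, -0.1]
width: 85.6
gripper_force: 0.0
```

Request:
step_arm([
  {"dx":-0.143,"dy":0.097,"dz":0,"ax":0,"ay":0,"az":0,"gripper":1},
  {"dx":-0.143,"dy":0.097,"dz":0,"ax":0,"ay":0,"az":0,"gripper":1},
  {"dx":-0.143,"dy":0.097,"dz":0,"ax":0,"ay":0,"az":0,"gripper":1},
  {"dx":-0.143,"dy":0.097,"dz":0,"ax":0,"ay":0,"az":0,"gripper":1},
  {"dx":-0.143,"dy":0.097,"dz":0,"ax":0,"ay":0,"az":0,"gripper":1},
  {"dx":-0.143,"dy":0.097,"dz":0,"ax":0,"ay":0,"az":0,"gripper":1},
  {"dx":-0.143,"dy":0.097,"dz":0,"ax":0,"ay":0,"az":0,"gripper":1},
  {"dx":-0.143,"dy":0.097,"dz":0,"ax":0,"ay":0,"az":0,"gripper":1},
  {"dx":-0.143,"dy":0.097,"dz":0,"ax":0,"ay":0,"az":0,"gripper":1},
  {"dx":-0.143,"dy":0.097,"dz":0,"ax":0,"ay":0,"az":0,"gripper":1},
  {"dx":-0.162,"dy":0,"dz":0,"ax":0,"ay":0,"az":0,"gripper":1},
  {"dx":-0.162,"dy":0,"dz":0,"ax":0,"ay":0,"az":0,"gripper":1},
  {"dx":-0.162,"dy":0,"dz":0,"ax":0,"ay":0,"az":0,"gripper":1},
  {"dx":-0.162,"dy":0,"dz":0,"ax":0,"ay":0,"az":0,"gripper":1},
  {"dx":-0.162,"dy":0,"dz":0,"ax":0,"ay":0,"az":0,"gripper":1},
  {"dx":-0.162,"dy":0,"dz":0,"ax":0,"ay":0,"az":0,"gripper":1},
  {"dx":-0.162,"dy":0,"dz":0,"ax":0,"ay":0,"az":0,"gripper":1},
  {"dx":-0.162,"dy":0,"dz":0,"ax":0,"ay":0,"az":0,"gripper":1},
])

```text
clock: 3.35
eef_pos: [449.1, -189.0, 253.1]
tool_rot: [-3.141, -0.0, 1.571]
force: [0.7, -0.3, 0.2]
width: 85.2
gripper_force: 0.0
```

Request:
step_arm([
  {"dx":0,"dy":0.003,"dz":0.109,"ax":0,"ay":0,"az":0,"gripper":1},
  {"dx":0,"dy":0,"dz":0.109,"ax":0,"ay":0,"az":0,"gripper":1},
  {"dx":0,"dy":0,"dz":0.109,"ax":0,"ay":0,"az":0,"gripper":1},
  {"dx":0,"dy":0,"dz":0.109,"ax":0,"ay":0,"az":0,"gripper":1},
  {"dx":0,"dy":0,"dz":0.109,"ax":0,"ay":0,"az":0,"gripper":1},
  {"dx":0,"dy":0,"dz":0.048,"ax":0,"ay":0,"az":0,"gripper":1},
  {"dx":0,"dy":0,"dz":0.048,"ax":0,"ay":0,"az":0,"gripper":1},
  {"dx":0,"dy":0,"dz":0.044,"ax":0,"ay":0,"az":0,"gripper":1},
  {"dx":0,"dy":0,"dz":0,"ax":0,"ay":0,"az":0,"gripper":1},
])

```text
clock: 4.47
eef_pos: [450.0, -187.5, 47.3]
tool_rot: [-3.141, -0.0, 1.57]
force: [0.4, 0.3, -1.1]
width: 85.2
gripper_force: 0.0
```

```bash
python3 - <<'E'
from h import *
d=snap('side','side1'); t=snap('top','top1')
cv2.imwrite('pics/c1.png',np.hstack([cv2.resize(i,(400,400),interpolation=cv2.INTER_CUBIC) for i in(d['color'][295:415,245:365],t['color'][230:350,385:505])])[:,:,::-1])
E
```

```text
(no output)
```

View pics/c1.png

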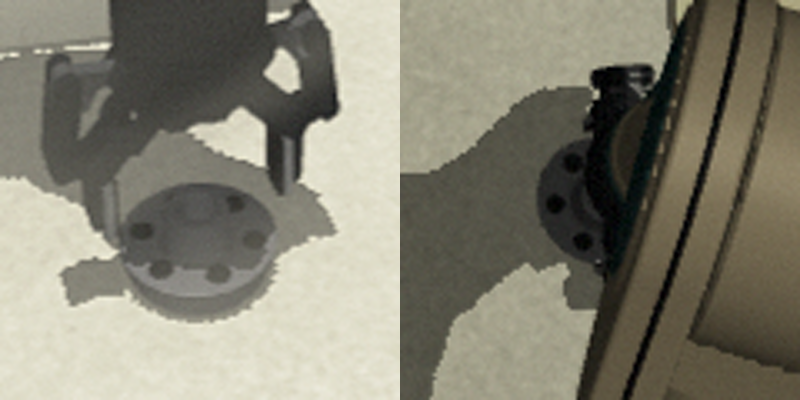

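The side crop shows both fingers straddling the hub, with tips near disc-top height (left tip at about (115,245), right at (285,190)) and nothing touching. Closing.

Request:
step_arm([
  {"dx":-0.005,"dy":0,"dz":0,"ax":0,"ay":0,"az":0,"gripper":0.5},
  {"dx":0,"dy":0,"dz":0,"ax":0,"ay":0,"az":0,"gripper":0.5},
  {"dx":0,"dy":0,"dz":0,"ax":0,"ay":0,"az":0,"gripper":0.45},
  {"dx":0,"dy":0,"dz":0,"ax":0,"ay":0,"az":0,"gripper":0.0},
  {"dx":0,"dy":0,"dz":0,"ax":0,"ay":0,"az":0,"gripper":0.0},
  {"dx":0,"dy":0,"dz":0,"ax":0,"ay":0,"az":0,"gripper":0.0},
  {"dx":0,"dy":0,"dz":0,"ax":0,"ay":0,"az":0,"gripper":0.0},
])

```text
clock: 5.45
eef_pos: [450.4, -189.2, 48.4]
tool_rot: [3.141, -0.0, 1.57]
force: [-1.0, 0.4, 6.1]
width: 31.0
gripper_force: 59.3
```

Request:
step_arm([
  {"dx":0,"dy":0,"dz":-0.03,"ax":0,"ay":0,"az":0,"gripper":0},
  {"dx":0,"dy":0,"dz":-0.07,"ax":0,"ay":0,"az":0,"gripper":0},
  {"dx":0,"dy":0,"dz":-0.12,"ax":0,"ay":0,"az":0,"gripper":0},
  {"dx":0,"dy":0,"dz":-0.12,"ax":0,"ay":0,"az":0,"gripper":0},
  {"dx":0,"dy":0,"dz":-0.12,"ax":0,"ay":0,"az":0,"gripper":0},
  {"dx":0,"dy":0,"dz":-0.02,"ax":0,"ay":0,"az":0,"gripper":0},
  {"dx":0,"dy":0,"dz":0,"ax":0,"ay":0,"az":0,"gripper":0},
])

```text
clock: 6.32
eef_pos: [450.0, -188.7, 191.5]
tool_rot: [-3.141, -0.0, 1.571]
force: [-0.6, 0.3, -2.4]
width: 31.0
gripper_force: 60.3
```

```bash
cat > r.py <<'E'
import sys
from h import *
tag=sys.argv[1]
d=snap('side','s'+tag); snap('top','t'+tag); e=ctrl.read_state()['eef_pos']; c=cloud(d); print(e.round(1))
rel=c-e; r=np.hypot(rel[...,0],rel[...,1])
m=(d['range_z']>0)&(r<46)&(rel[...,2]<-25.0)&(rel[...,2]>-60)
# disc top face: fit plane + circle
n=m&(rel[...,2]>-36)&(rel[...,2]<-20); p=rel[n]
A=np.c_[p[:,:2],np.ones(len(p))]; w=np.ones(len(p),bool)
for _ in range(8):
    k=np.linalg.lstsq(A[w],p[w,2],rcond=None)[0]; w=abs(A@k-p[:,2])<2
print('top plane',k.round(3),w.sum(),'circ',cv2.minEnclosingCircle(p[w][:,:2].astype(np.float32)))
v,u=np.nonzero(m); print(u.min(),u.max(),v.min(),v.max())
E
python3 r.py 2
python3 - <<'E'
from h import *
d=np.load('pics/s2.npz');cv2.imwrite('pics/c2.png',cv2.resize(d['color'][180:400,200:420],(600,600),interpolation=cv2.INTER_CUBIC)[:,:,::-1])
E
```

```text
[ 449.4 -188.6  190.6]
top plane [ 1.0000e-03  5.0000e-03 -2.8083e+01] 749 circ ((-0.3404167592525482, -1.1641184091567993), 41.4058952331543)
276 327 287 320
```

View pics/c2.png

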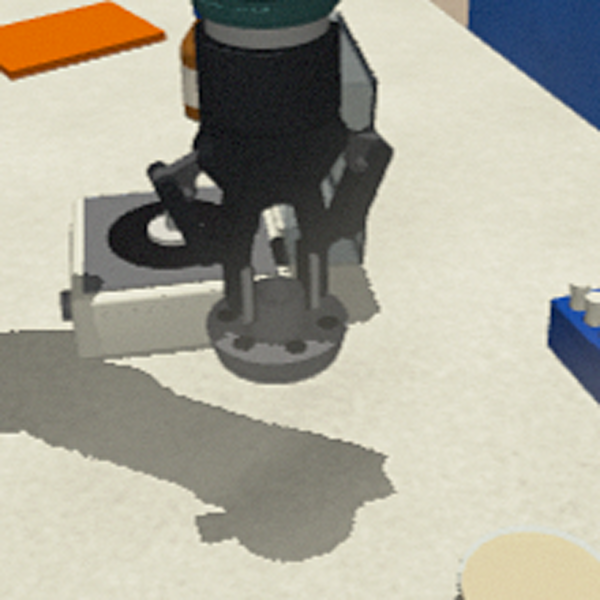

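Rotor is held level and hub up at px (275,330) in the crop, underside 48 mm below TCP. Next I measure the drive plate and spindle axis in both views.

```bash
python3 - <<'E'
from h import *
for n in('top0','side0'):
    d=dict(np.load(f'pics/{n}.npz')); c=cloud(d); r=np.hypot(c[...,0]-450,c[...,1]-101)
    g=d['color'].min(-1); 
    m=((r<27)&(g>125)&(c[...,2]>58)&(c[...,2]<75)).astype(np.uint8)
    k=max(cv2.findContours(m,0,1)[0],key=cv2.contourArea); e=cv2.fitEllipse(cv2.convexHull(k))
    print(n,'plate',e,ray(d,*e[0],66).round(1),c[m>0].mean(0).round(1))
    # dark ring ellipse
    m=((r<75)&(g<60)&(c[...,2]>50)&(c[...,2]<70)).astype(np.uint8)
    k=max(cv2.findContours(m,0,1)[0],key=cv2.contourArea); e=cv2.fitEllipse(cv2.convexHull(k)); print(' ring',e,ray(d,*e[0],60).round(1))
    for lo in(85,95,104):
        m=(r<15)&(abs(c[...,2]-lo)<5); v,u=np.nonzero(m); 
        if m.sum(): print(' sp',lo,m.sum(),u.mean().round(1),v.mean().round(1),c[m].mean(0).round(1),ray(d,u.mean(),v.mean(),c[m][:,2].mean()).round(1))
E
```

```text
top0 plate ((310.1451416015625, 292.4713439941406), (19.699674606323242, 20.309207916259766), 59.279109954833984) [451.6 101.5  66. ] [451.  101.2  66.8]
 ring ((310.09735107421875, 292.73828125), (53.0213508605957, 53.53125), 60.29825210571289) [451.7 101.8  60. ]
 sp 85 5 310.0 294.6 [445.5 101.7  83.5] [445.5 101.7  83.5]
 sp 95 4 311.2 294.2 [445.   98.9  94.4] [445.   98.9  94.4]
 sp 104 25 309.6 291.0 [450.6 101.9 105.9] [450.6 101.9 105.9]
side0 plate ((263.6874694824219, 262.9377746582031), (9.906416893005371, 19.60312271118164), 82.8233642578125) [449.2 100.2  66. ] [448.8  99.2  65.1]
 ring ((263.6712341308594, 265.3278503417969), (24.896778106689453, 49.50200271606445), 84.97030639648438) [448.7 100.1  60. ]
 sp 85 29 264.1 256.1 [450.6  96.7  85.1] [450.6  96.7  85.1]
 sp 95 31 263.4 252.2 [449.8  97.   94.8] [449.7  97.1  94.8]
 sp 104 30 263.0 248.5 [449.8  97.7 103.8] [449.8  97.7 103.8]
```

Request:
step_arm([
  {"dx":0.12,"dy":0.002,"dz":0,"ax":0,"ay":0,"az":0,"gripper":0},
  {"dx":0.16,"dy":0,"dz":0,"ax":0,"ay":0,"az":0,"gripper":0},
  {"dx":0.16,"dy":0,"dz":0,"ax":0,"ay":0,"az":0,"gripper":0},
  {"dx":0.16,"dy":0,"dz":0,"ax":0,"ay":0,"az":0,"gripper":0},
  {"dx":0.16,"dy":0,"dz":0,"ax":0,"ay":0,"az":0,"gripper":0},
  {"dx":0.12,"dy":0,"dz":0,"ax":0,"ay":0,"az":0,"gripper":0},
  {"dx":0.087,"dy":0,"dz":0,"ax":0,"ay":0,"az":0,"gripper":0},
  {"dx":0,"dy":0,"dz":0,"ax":0,"ay":0,"az":0,"gripper":0},
  {"dx":0,"dy":0,"dz":0,"ax":0,"ay":0,"az":0,"gripper":0},
])

```text
clock: 7.55
eef_pos: [450.5, 100.0, 191.0]
tool_rot: [-3.14, 0.001, 1.57]
force: [0.0, -1.3, -3.4]
width: 30.7
gripper_force: 60.2
```

```bash
python3 r.py 3
python3 - <<'E'
from h import *
d=np.load('pics/s3.npz');cv2.imwrite('pics/c3.png',cv2.resize(d['color'][180:310,200:330],(600,600),interpolation=cv2.INTER_CUBIC)[:,:,::-1])
E
```

```text
[450.8  99.6 191.4]
top plane [-3.0000e-03  1.0000e-03 -2.9636e+01] 331 circ ((-1.029647946357727, -1.6744905710220337), 41.841514587402344)
242 280 218 239
```

View pics/c3.png

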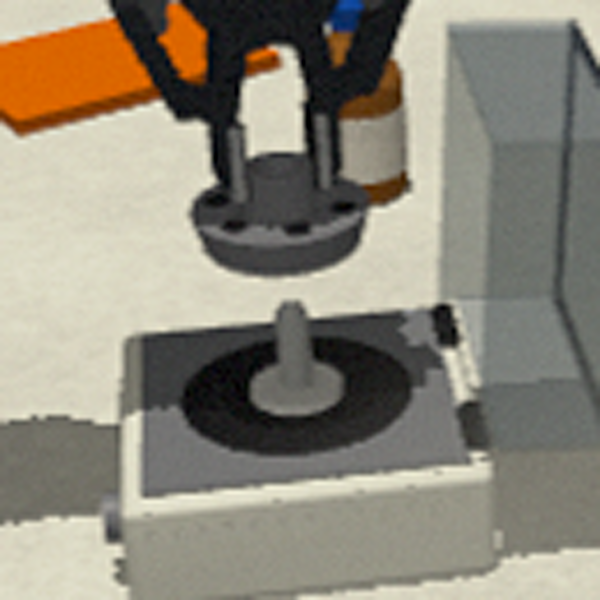

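Side crop: rotor disc centre (280,225) hangs just above the spindle tip (290,305), with the cover open at right. The disc needs about +2 mm in y; correcting and entering.

Request:
step_arm([
  {"dx":0.006,"dy":0,"dz":0,"ax":0,"ay":0,"az":0,"gripper":0},
  {"dx":0,"dy":0,"dz":0.03,"ax":0,"ay":0,"az":0,"gripper":0},
  {"dx":0,"dy":0,"dz":0.03,"ax":0,"ay":0,"az":0,"gripper":0},
  {"dx":0,"dy":0,"dz":0.03,"ax":0,"ay":0,"az":0,"gripper":0},
  {"dx":0,"dy":0,"dz":0.013,"ax":0,"ay":0,"az":0,"gripper":0},
  {"dx":0,"dy":0,"dz":0.013,"ax":0,"ay":0,"az":0,"gripper":0},
  {"dx":0,"dy":0,"dz":0.013,"ax":0,"ay":0,"az":0,"gripper":0},
  {"dx":0,"dy":0,"dz":0,"ax":0,"ay":0,"az":0,"gripper":0},
])

```text
clock: 8.65
eef_pos: [450.9, 102.7, 152.9]
tool_rot: [-3.141, 0.0, 1.57]
force: [0.5, 0.1, -1.4]
width: 30.8
gripper_force: 60.2
```

Request:
step_arm([
  {"dx":0,"dy":0,"dz":0.013,"ax":0,"ay":0,"az":0,"gripper":0},
  {"dx":0,"dy":0,"dz":0.013,"ax":0,"ay":0,"az":0,"gripper":0},
  {"dx":0,"dy":0,"dz":0.013,"ax":0,"ay":0,"az":0,"gripper":0},
  {"dx":0,"dy":0,"dz":0,"ax":0,"ay":0,"az":0,"gripper":0},
])

```text
clock: 9.15
eef_pos: [450.8, 102.7, 141.1]
tool_rot: [-3.141, 0.0, 1.57]
force: [1.2, 0.2, -2.7]
width: 30.5
gripper_force: 60.2
```

Request:
step_arm([
  {"dx":0,"dy":0,"dz":0.013,"ax":0,"ay":0,"az":0,"gripper":0},
  {"dx":0,"dy":0,"dz":0.013,"ax":0,"ay":0,"az":0,"gripper":0},
  {"dx":0,"dy":0,"dz":0.013,"ax":0,"ay":0,"az":0,"gripper":0},
  {"dx":0,"dy":0,"dz":0.013,"ax":0,"ay":0,"az":0,"gripper":0},
  {"dx":0,"dy":0,"dz":0.013,"ax":0,"ay":0,"az":0,"gripper":0},
  {"dx":0,"dy":0,"dz":0.01,"ax":0,"ay":0,"az":0,"gripper":0},
  {"dx":0,"dy":0,"dz":0,"ax":0,"ay":0,"az":0,"gripper":0},
])

```text
clock: 10.02
eef_pos: [450.9, 102.7, 118.7]
tool_rot: [-3.141, 0.0, 1.57]
force: [-0.7, -0.3, -2.5]
width: 30.7
gripper_force: 60.2
```

Request:
step_arm([
  {"dx":0,"dy":0,"dz":0.007,"ax":0,"ay":0,"az":0,"gripper":0},
  {"dx":0,"dy":0,"dz":0.005,"ax":0,"ay":0,"az":0,"gripper":0},
  {"dx":0,"dy":0,"dz":0.005,"ax":0,"ay":0,"az":0,"gripper":0},
  {"dx":0,"dy":0,"dz":0,"ax":0,"ay":0,"az":0,"gripper":0},
])

```text
clock: 10.52
eef_pos: [451.0, 102.8, 114.4]
tool_rot: [3.141, -0.001, 1.57]
force: [-1.1, -0.2, 5.0]
width: 31.0
gripper_force: 61.1
```

Contact with the underside at 66 mm, so it is seated. Release, then rise.

Request:
step_arm([
  {"dx":0,"dy":0,"dz":0,"ax":0,"ay":0,"az":0,"gripper":0.5},
  {"dx":0,"dy":0,"dz":0,"ax":0,"ay":0,"az":0,"gripper":0.7},
  {"dx":0,"dy":0,"dz":0,"ax":0,"ay":0,"az":0,"gripper":0.7},
  {"dx":0,"dy":0,"dz":0,"ax":0,"ay":0,"az":0,"gripper":0.7},
  {"dx":0,"dy":0,"dz":-0.05,"ax":0,"ay":0,"az":0,"gripper":0.7},
  {"dx":0,"dy":0,"dz":-0.1,"ax":0,"ay":0,"az":0,"gripper":0.7},
  {"dx":0,"dy":0,"dz":-0.15,"ax":0,"ay":0,"az":0,"gripper":0},
  {"dx":0,"dy":0,"dz":-0.2,"ax":0,"ay":0,"az":0,"gripper":0},
  {"dx":0,"dy":0,"dz":-0.1,"ax":0,"ay":0,"az":0,"gripper":0},
  {"dx":0,"dy":0,"dz":0,"ax":0,"ay":0,"az":0,"gripper":0},
])

```text
clock: 11.78
eef_pos: [452.3, 103.1, 295.8]
tool_rot: [3.137, -0.002, 1.571]
force: [-0.3, -0.0, -1.7]
width: -0.3
gripper_force: 0.0
```

```bash
python3 - <<'E'
from h import *
d=snap('side','s4');print(ctrl.read_state()['eef_pos'])
c=cloud(d); r=np.hypot(c[...,0]-450,c[...,1]-101)
for lo,hi in((80,92),(100,110)):
    m=(d['range_z']>0)&(r<46)&(c[...,2]>lo)&(c[...,2]<hi); p=c[m]; print(lo,m.sum(),np.median(p[:,2]),cv2.minEnclosingCircle(p[:,:2].astype(np.float32)))
cv2.imwrite('pics/c4.png',cv2.resize(d['color'][120:320,200:400],(600,600),interpolation=cv2.INTER_CUBIC)[:,:,::-1])
# lid: points beyond the hinge in centrifuge frame
y=-0.148
for n in('top0','side0'):
    d=dict(np.load(f'pics/{n}.npz'));c=cloud(d)
    q=c-np.array([450.3,101,62]); X=q[...,0]*np.cos(y)+q[...,1]*np.sin(y)-78; Y=-q[...,0]*np.sin(y)+q[...,1]*np.cos(y); Z=q[...,2]
    m=(d['range_z']>0)&(abs(Y)<85)&(X>-40)&(X<130)&(Z>70)
    for lo in range(70,165,15):
        k=m&(Z>=lo)&(Z<lo+15)
        if k.sum(): print(n,lo,k.sum(),np.percentile(X[k],[1,50,99]).round(),np.percentile(Y[k],[1,99]).round(),Z[k].max().round())
E
```

```text
[451.13970512 103.06391849 294.28021464]
80 466 85.21862800912746 ((450.4455871582031, 101.14380645751953), 42.497249603271484)
100 111 104.64726148972642 ((449.7149353027344, 100.48924255371094), 17.877389907836914)
top0 70 15 [ 5. 12. 26.] [-75.  73.] 84.0
top0 85 18 [ 5.  9. 23.] [-74.  74.] 100.0
top0 100 11 [ 7. 10. 20.] [-75.  73.] 113.0
top0 115 14 [ 7. 11. 15.] [-75.  74.] 130.0
top0 130 11 [ 8. 12. 16.] [-75.  74.] 145.0
top0 145 2676 [11. 43. 75.] [-75.  72.] 160.0
top0 160 18 [11. 20. 65.] [-50.  69.] 161.0
side0 70 271 [ 4. 28. 68.] [-79.  73.] 85.0
side0 85 263 [ 6. 29. 68.] [-79.  73.] 100.0
side0 100 250 [ 6. 31. 70.] [-78.  73.] 115.0
side0 115 246 [ 7. 33. 70.] [-79.  72.] 130.0
side0 130 237 [ 9. 37. 72.] [-79.  72.] 145.0
side0 145 910 [10. 41. 74.] [-78.  71.] 156.0
```

View pics/c4.png

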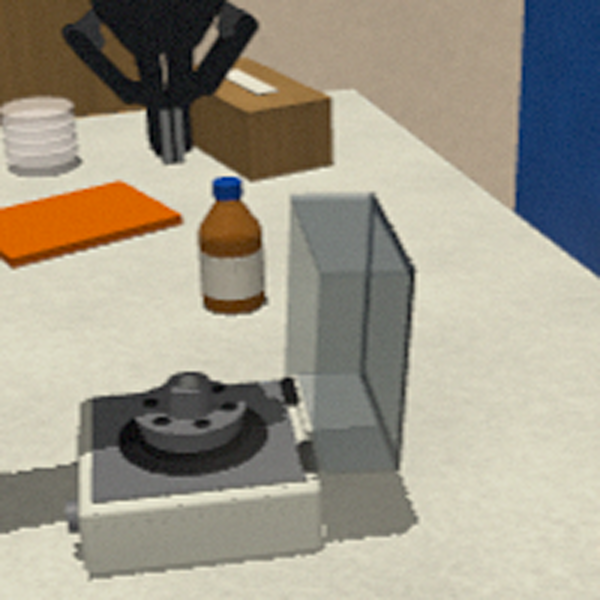

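The crop shows the rotor fully down on the plate (disc top about 85 mm measured against 86 expected), hub at (188,385), with the cover at about 1.65 rad. Next I go behind the cover.

Request:
step_arm([
  {"dx":-0.026,"dy":0.164,"dz":0,"ax":0,"ay":0,"az":0,"gripper":0},
  {"dx":-0.026,"dy":0.164,"dz":0,"ax":0,"ay":0,"az":0,"gripper":0},
  {"dx":-0.026,"dy":0.164,"dz":0,"ax":0,"ay":0,"az":0,"gripper":0},
  {"dx":-0.026,"dy":0.164,"dz":0,"ax":0,"ay":0,"az":0,"gripper":0},
  {"dx":0,"dy":0,"dz":0,"ax":0,"ay":0,"az":0,"gripper":0},
  {"dx":0,"dy":0,"dz":0.093,"ax":0,"ay":0,"az":0,"gripper":0},
  {"dx":0,"dy":0,"dz":0.093,"ax":0,"ay":0,"az":0,"gripper":0},
  {"dx":0,"dy":0,"dz":0.093,"ax":0,"ay":0,"az":0,"gripper":0},
  {"dx":0,"dy":0,"dz":0,"ax":0,"ay":0,"az":0,"gripper":0},
])

```text
clock: 12.95
eef_pos: [644.5, 71.9, 206.7]
tool_rot: [-3.134, 0.0, 1.57]
force: [0.6, -0.4, 0.6]
width: -0.0
gripper_force: 0.0
```

Request:
step_arm([
  {"dx":0.009,"dy":-0.06,"dz":-0.015,"ax":0,"ay":0,"az":0,"gripper":0},
  {"dx":0.009,"dy":-0.06,"dz":-0.015,"ax":0,"ay":0,"az":0,"gripper":0},
  {"dx":0.009,"dy":-0.06,"dz":-0.015,"ax":0,"ay":0,"az":0,"gripper":0},
  {"dx":0.009,"dy":-0.06,"dz":-0.015,"ax":0,"ay":0,"az":0,"gripper":0},
  {"dx":0.009,"dy":-0.06,"dz":-0.015,"ax":0,"ay":0,"az":0,"gripper":0},
  {"dx":0,"dy":0,"dz":0,"ax":0,"ay":0,"az":0,"gripper":0},
])

```text
clock: 13.7
eef_pos: [557.2, 85.4, 233.8]
tool_rot: [3.141, -0.001, 1.571]
force: [-1.0, 0.0, 0.9]
width: -0.1
gripper_force: 0.0
```

```bash
python3 - <<'E'
from h import *
d=snap('side','s5');cv2.imwrite('pics/c5.png',cv2.resize(d['color'][120:320,200:400],(600,600),interpolation=cv2.INTER_CUBIC)[:,:,::-1])
E
```

```text
(no output)
```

View pics/c5.png

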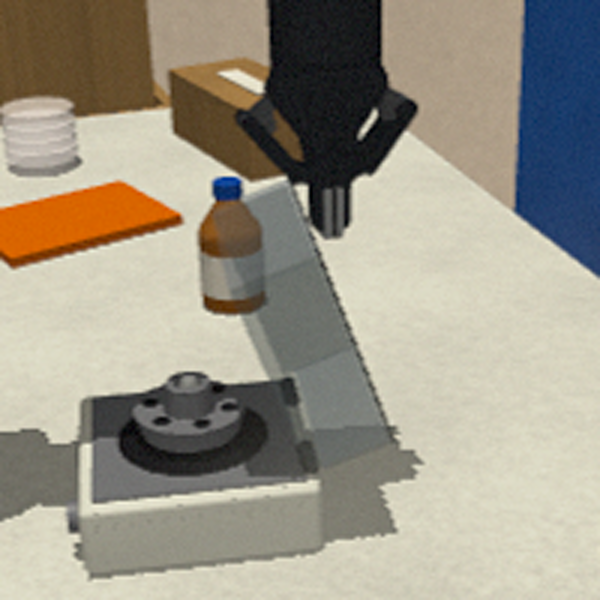

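The crop shows the cover following the fingertips, now partly closed (fingers at (330,225), cover edge at (290,180)). Continuing along the arc.

Request:
step_arm([
  {"dx":0.01,"dy":-0.066,"dz":0.009,"ax":0,"ay":0,"az":0,"gripper":0},
  {"dx":0.01,"dy":-0.066,"dz":0.009,"ax":0,"ay":0,"az":0,"gripper":0},
  {"dx":0.01,"dy":-0.066,"dz":0.009,"ax":0,"ay":0,"az":0,"gripper":0},
  {"dx":0.008,"dy":-0.055,"dz":0.031,"ax":0,"ay":0,"az":0,"gripper":0},
  {"dx":0.008,"dy":-0.055,"dz":0.031,"ax":0,"ay":0,"az":0,"gripper":0},
  {"dx":0.008,"dy":-0.055,"dz":0.031,"ax":0,"ay":0,"az":0,"gripper":0},
  {"dx":0.005,"dy":-0.033,"dz":0.035,"ax":0,"ay":0,"az":0,"gripper":0},
  {"dx":0.005,"dy":-0.033,"dz":0.035,"ax":0,"ay":0,"az":0,"gripper":0},
  {"dx":0,"dy":0,"dz":0,"ax":0,"ay":0,"az":0,"gripper":0},
])

```text
clock: 14.88
eef_pos: [428.8, 104.2, 175.2]
tool_rot: [-3.14, 0.0, 1.57]
force: [0.8, 0.5, -0.2]
width: 0.5
gripper_force: 0.0
```

Now straight down in small steps until the force rises.

Request:
step_arm([
  {"dx":0.003,"dy":-0.02,"dz":0.02,"ax":0,"ay":0,"az":0,"gripper":0},
  {"dx":0.002,"dy":-0.015,"dz":0.02,"ax":0,"ay":0,"az":0,"gripper":0},
  {"dx":0,"dy":0,"dz":0.02,"ax":0,"ay":0,"az":0,"gripper":0},
  {"dx":0,"dy":0,"dz":0,"ax":0,"ay":0,"az":0,"gripper":0},
])

```text
clock: 15.38
eef_pos: [418.4, 105.7, 157.1]
tool_rot: [-3.141, 0.0, 1.57]
force: [0.3, -0.2, 1.3]
width: 0.2
gripper_force: 0.0
```

Request:
step_arm([
  {"dx":0,"dy":0,"dz":0.013,"ax":0,"ay":0,"az":0,"gripper":0},
  {"dx":0,"dy":0,"dz":0.01,"ax":0,"ay":0,"az":0,"gripper":0},
  {"dx":0,"dy":0,"dz":0,"ax":0,"ay":0,"az":0,"gripper":0},
])

```text
clock: 15.75
eef_pos: [418.6, 105.7, 150.5]
tool_rot: [-3.141, 0.0, 1.57]
force: [-0.4, 0.1, 0.1]
width: 0.2
gripper_force: 0.0
```

Request:
step_arm([
  {"dx":0,"dy":0,"dz":0.007,"ax":0,"ay":0,"az":0,"gripper":0},
  {"dx":0,"dy":0,"dz":0.007,"ax":0,"ay":0,"az":0,"gripper":0},
  {"dx":0,"dy":0,"dz":0,"ax":0,"ay":0,"az":0,"gripper":0},
])

```text
clock: 16.12
eef_pos: [418.6, 105.8, 147.8]
tool_rot: [3.141, -0.002, 1.57]
force: [-4.2, -0.3, 21.3]
width: 0.0
gripper_force: 10.7
```

Firm stop at 21 N, with the tip at about 126 mm (shut height). Rise and check.

Request:
step_arm([
  {"dx":0,"dy":0,"dz":-0.05,"ax":0,"ay":0,"az":0,"gripper":0},
  {"dx":0,"dy":0,"dz":-0.15,"ax":0,"ay":0,"az":0,"gripper":0},
  {"dx":0,"dy":0,"dz":-0.2,"ax":0,"ay":0,"az":0,"gripper":0},
  {"dx":0,"dy":0,"dz":0,"ax":0,"ay":0,"az":0,"gripper":0},
  {"dx":0,"dy":0,"dz":0,"ax":0,"ay":0,"az":0,"gripper":0},
])

```text
clock: 16.75
eef_pos: [418.2, 106.1, 266.3]
tool_rot: [-3.141, -0.001, 1.571]
force: [-0.2, -0.9, -0.1]
width: -0.1
gripper_force: 0.0
```

```bash
python3 - <<'E'
from h import *
d=snap('side','s6');c=cloud(d); m=(d['range_z']>0)&(abs(c[...,0]-450)<65)&(abs(c[...,1]-101)<60)&(c[...,2]>110)&(c[...,2]<145)
p=c[m]; print(m.sum(), np.linalg.lstsq(np.c_[p[:,:2]-[450,101],np.ones(len(p))],p[:,2],rcond=None)[0])
cv2.imwrite('pics/c6.png',cv2.resize(d['color'][120:420,180:480],(600,600),interpolation=cv2.INTER_CUBIC)[:,:,::-1])
E
```

```text
1515 [ 7.12428292e-04 -1.14881855e-03  1.25301071e+02]
```

View pics/c6.png

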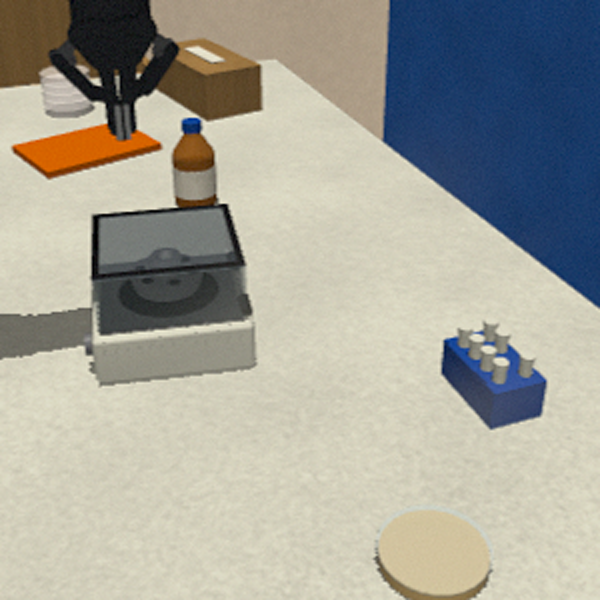

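The cover is shut: its top is level at 125.3 mm (slope below 0.002), with the rotor seated inside at (168,275). The bystanders have not moved and the arm is clear.

```bash
python3 -c "
from cell import ctrl
print(ctrl.finish_job())"
```

```text
the job is handed in; nothing more can be done
None
```

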